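Show the helper the socket wrench and the long bolts

ROBOT

A 6-joint arm with a two-finger parallel gripper is mounted at the origin on the work surface. World frame = base frame: x ahead of the robot, y to its left, z up, the work surface at z = 0. Lengths are in m, angles in rad, forces in N, time in s.
With the tool pointing down it reaches from about 0.275 to 0.85 m from the base axis. Payload 5.2 kg.
Tool frame: the origin (TCP) lies between the finger pads; the fingertips stand env.tip_reach ahead of it and the grasp point (between the pads) lies 6 mm ahead of it (env.tip_reach is the distance from the TCP to the fingertips, in m); z points along the fingers, y is the line along which they close (so a half turn about z gives the same grasp; the last joint's range is limited). The gripper opens to 85 mm and grips with 20 to 120 N. Pads are 22 mm wide; open, the fingers measure 114 mm over their backs; the gripper's body (76 mm by 85 mm) begins 54 mm behind the grasp point. The pads swing forward as they close: fully open they stand 13 mm farther back than shut.
Start: joints at [-1.536, 0.259, 1.535, -0, 1.348, -0.203], TCP at [0.13, -0.535, 0.256] pointing down, gripper open.
Joint ranges: [-3.14, 3.14], [-0.91, 2.08], [0.19, 2.58], [-1.22, 4.36], [0.22, 2.71], [-3.12, 3.12]. Speed limits (rad/s): [2.57, 2.57, 3.14, 3.14, 3.14, 3.14].

INTERFACE

Orientations are given as a rotation vector (axis times angle).
In Python, from cell import env, optics gives the robot as it stands. The module is installed in compiled form; this text tells all that it offers.
- The arm moves only by the tool send_rows, never from a script. Its argument "steps" is a list of rows, each a list of 7 numbers: the closure, from 0 (fully open) to 1 (shut), then the shift along the tool's x, y, z in cm, then the turn, a rotation vector about the tool's x, y, z in rad. In form: [[hand, tx, ty, tz, wx, wy, wz], ...]. A call has 1 to 5 rows; each row shifts and turns the commanded pose from where the row before left it, along the tool's axes as they then stand; what a row does not reach is not made up. A row lasts 1/8 s, in which the tool goes at most 62.5 mm and 10.7 degrees, less where a joint would pass 70% of its speed; a pose out of reach is approached as far as the arm can. A call with a gripper value outside its range is refused whole. The fingers move at their own pace and stop on an object; the grip force is fixed at half the most. Time passes only in rows, so rows that do not move let the fingers close. It gives the time, the measured TCP pose, the force, the opening and the grip force at its end, in the units of the state.
- env.state(): the state, without advancing time (a new reading comes with each control period).
- optics.camera(name): name is "side" or "top" or "wrist"; returns a dict with "image" (420x560x3 uint8, red, green, blue), "fovy" (degrees; the focal length in pixels is half the picture's height over the tangent of half this angle, whatever the lens; pixels are square), "cx", "cy" (the principal point, pixels), "R" (3x3) and "t" (3): a world point X has camera coordinates R X + t. Camera axes: x right, y down, z forward; pixel columns grow to the right and rows downward; lengths in m; the calibration is good to about 2 mm. A picture is of the moment at which its call begins. There is no depth.
- env.sign_off(): hands the job in; it is judged then, once.
The state is a dict: "time": time; "q": joint angles; "qd": joint speeds; "joint_torque": joint torques, N m; "position": TCP position; "orientation": TCP orientation; "force": force on the tool from outside, world axes, zero at the start; "moment": the same for the moment, N m; "opening": opening from 0.0 (shut) to 1.0 (fully open); "finger_force": force on a finger pad.
Only numpy, scipy, OpenCV 4.12 (cv2) and the standard library are available. Lean on these libraries where they do the work, as an engineer would, in place of code of your own. Each camera call takes 0.05 s, during which the arm holds its last target. There are 200 camera calls.

TASK

My helper is about to bolt the rack back on the bike: hook the half-open drawer of the grey tool chest with your fingertips and slide it gently all the way out, without gripping it, then point at the head of the socket wrench in it, fingertips two or three centimetres straight above, and stay there for two full seconds. Then point in the same way at the cup that holds the long bolts, and finish still pointing at it. Touch none of the loose things, in the drawer or on the floor.

Things in the scene. Friction and masses are not known exactly. Their poses are not given: they have to be found in the camera images.
- drawer (a joint): how far the chest's top drawer is pulled out, m: 0 shut, 0.25 fully out against its stop; it starts between 0.13 and 0.16, slides with about 3 N of friction and stays where it is left
- drawer_front (a point): middle of the drawer front, on its inner face at its top edge (168 mm above the floor boards, 56 mm above the drawer's inner floor). x axis into the chest, y along the front; it slides out along -x. Front 16 mm thick, 364 mm wide, with a pull lip 14 mm further out. The strip inside within 40 mm of this face is empty: fingertips fit down behind it
- chest: grey steel tool chest, 380 mm wide, 320 mm deep, 185 mm high, fixed; origin on the floor boards below the middle of its front face, x axis to its back, y along its front. Its top drawer is half open (inside 342 mm wide, 282 mm deep, sides 44 mm high); the shut one below is not used
- wrench: chrome socket wrench (ratchet), 150 mm long, lying flat in the drawer, handle towards the drawer front; origin on its underside at half its length, x axis along it to the head
- wrench_head (a point): the head of the socket wrench: middle of the top of the socket that stands on the round head, 42 mm above the drawer's inner floor (socket 19 mm across, head 30 mm across)
- tin: blue plastic patch tin, 92 x 57 x 26 mm, lying in the drawer; origin at the centre of its underside
- bell: black bike bell, domed, 55 mm across, 45 mm high, standing in the drawer; origin at the centre of its underside
- long_cup: white ceramic cup, 76 mm across, 80 mm high, standing on the floor boards to one side of the chest, packed with long bolts that stand up out of it; origin at the centre of its underside
- long_top (a point): the middle of the long bolts' heads, 110 mm above the floor boards, the highest point of that cup (30 mm above its rim)
- short_cup: the other white ceramic cup, of the same size, on the other side of the chest, with short bolts lying inside below the rim; origin at the centre of its underside
- short_top (a point): the middle of the mouth of the cup of short bolts, 80 mm above the floor boards
Things that resemble listed ones, but are neither listed nor needed, are in the scene too. Of the things like the bell, leave any that is turquoise; of the rest the smaller one is meant.

How it is judged:
On the way, in this order (a step that is already met when the one before it is completed fails the run):
1. the drawer is slid out all the way (within 20 mm of its stop) (value of joint drawer above 0.23 m), for 0.2 s.
2. with the drawer out, the fingers point at the head of the socket wrench from just above for two seconds (value of joint drawer above 0.23 m and horizontal distance between the grasp point and wrench_head below 0.022 m and z of the grasp point in the frame of wrench_head between 0.012 and 0.085 m), for 1.8 s.
At the end, for the whole second after the job is handed in: The drawer is out to within 20 mm of its stop; the point between the finger pads is within 22 mm, seen from above, of the middle of the long bolts and 12 to 85 mm above their heads, touching nothing; wrench, tin and bell lie upright in the drawer; neither cup has moved by 10 mm (value of joint drawer above 0.23 m and horizontal distance between the grasp point and long_top below 0.022 m and z of the grasp point in the frame of long_top between 0.012 and 0.085 m and angle between each of wrench, tin, bell's own z axis and vertical below 0.15 rad and distance of each of long_cup, short_cup from where it was at the start of the episode below 0.01 m).
It fails at once if the robot touches one of the loose things (contact force between any of the arm, the fingers and wrench above 0.2 N or contact force between any of the arm, the fingers and tin above 0.2 N or contact force between any of the arm, the fingers and bell above 0.2 N or contact force between any of the arm, the fingers and long_cup above 0.2 N or contact force between any of the arm, the fingers and short_cup above 0.2 N).
It fails at once if a loose thing is lifted off what it rests on (height (world z) of any of wrench, tin, bell above 0.127 m or height (world z) of any of long_cup, short_cup above 0.015 m).
It fails at once if the drawer is yanked (faster than 0.4 m/s) (velocity of joint drawer above 0.4 m/s).
It fails at once if the drawer is gripped or forced (over 35 N from the fingers) (contact force between the fingers and chest above 35 N).
It also fails if it takes over 54 s, if anything falls off the work surface, if the arm or the gripper's body presses on something with over 40 N, if the wrist force passes 120 N, or if a joint passes its speed limit or range.

## Working session

There is one attempt and no reset: what is moved stays moved. The work goes in short steps, Python scripts to look and compute and a tool call to move; the robot and the scene stay as the last step left them, time stands still between calls to the robot, and variables do not carry over. Pictures are saved under pics/ and viewed, at most 10 in all, crops included, and the job is handed in when it is done.

Besides the shell and the picture viewer there is one more tool, called in YAML: its name, and indented under it one key for each argument. send_rows: Moves the arm, as the interface text tells. Its arguments: {"type":"object","properties":{"steps":{"type":"array","items":{"type":"array","items":{"type":"number"}}}},"required":["steps"]}

```bash
mkdir -p pics
cat > h.py <<'E'
import numpy as np, cv2
from scipy.spatial.transform import Rotation as Ro
from cell import env, optics
def shot(n,f):
    c=optics.camera(n); cv2.imwrite('pics/'+f+'.png',c['image'][:,:,::-1]); np.save('pics/'+f+'.npy',c,allow_pickle=True); return c
def load(f): return np.load('pics/'+f+'.npy',allow_pickle=True).item()
def foc(c): return 210/np.tan(np.radians(c['fovy'])/2)
def ray(c,u,v):
    f=foc(c); R=np.array(c['R']);t=np.array(c['t']); d=R.T@np.array([(u-c['cx'])/f,(v-c['cy'])/f,1]); return -R.T@t,d
def onz(c,u,v,z):
    o,d=ray(c,u,v); return o+d*(z-o[2])/d[2]
def proj(c,X):
    p=np.array(c['R'])@X+c['t']; f=foc(c); return p[:2]/p[2]*f+[c['cx'],c['cy']]
def two(c1,p1,c2,p2):
    o1,d1=ray(c1,*p1);o2,d2=ray(c2,*p2); s=np.linalg.lstsq(np.c_[d1,-d2],o2-o1,rcond=None)[0]
    a=o1+d1*s[0];b=o2+d2*s[1]; return (a+b)/2,np.linalg.norm(a-b)
E
python3 - <<'E'
from h import *
np.set_printoptions(precision=4,suppress=True)
for n in('top','side'):
    c=shot(n,n+'0'); print(n,c['fovy'],c['cx'],c['cy'],-np.array(c['R']).T@c['t'],c['R'])
print(env.state(),env.tip_reach)
E
```

```text
top 52.260143561989246 279.38529751788275 211.41395953637038 [0.4011 0.0066 1.0159] [[-0.0534 -0.9986  0.002 ]
 [-0.9766  0.0518 -0.2085]
 [ 0.2081 -0.0131 -0.978 ]]
side 49.686286426380995 280.4757920240186 213.55361518296363 [-0.3376  0.0839  0.9032] [[-0.0623 -0.9979  0.0152]
 [-0.6389  0.0282 -0.7688]
 [ 0.7668 -0.0576 -0.6393]]
{'time': 0.1, 'q': array([-1.5358,  0.2593,  1.536 , -0.    ,  1.348 , -0.2028]), 'qd': array([-0.0002, -0.0014, -0.0032,  0.0003,  0.0002,  0.0004]), 'joint_torque': array([  0.0032, -44.6968, -29.125 ,  -0.0004,   0.0062,  -0.    ]), 'position': array([ 0.1296, -0.5341,  0.2556]), 'orientation': array([-3.1178, -0.3725, -0.0002]), 'force': array([-0.1243, -0.4427, -0.6489]), 'moment': array([-0.0082,  0.0149, -0.0016]), 'finger_force': 0.0, 'opening': 1.0014586772168161} 0.025
```

View pics/top0.png

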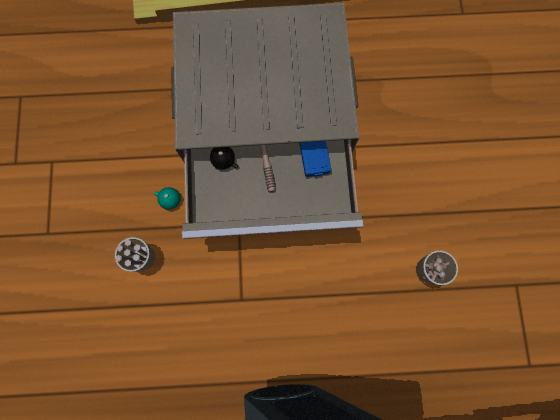

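View pics/side0.png

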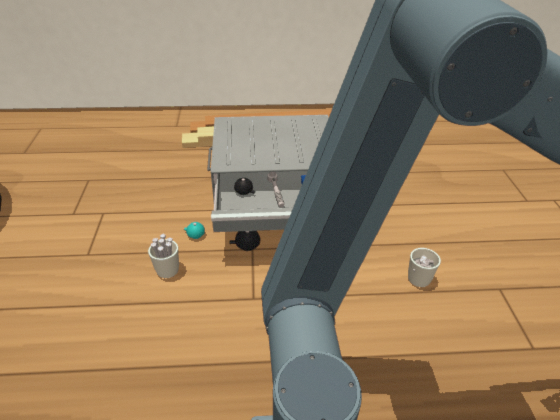

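Run:
```python
from h import *
np.set_printoptions(precision=4,suppress=True)
c=load('top0'); s=load('side0'); im=c['image']
for u in(200,240,300,345): print(u,[tuple(im[v,u]) for v in range(212,240,1)] if u==240 else '')
for n,p,z in [('frontL',(183,230),.168),('frontR',(362,219),.168),('long',(132,254),.11),('short',(440,268),.08),('chestL',(178,150),.185),('chestR',(358,137),.185),('bell',(222,157),.14),('wrend',(271,190),.12),('tin',(316,158),.138)]:
    print(n,onz(c,*p,z))
print('long2',two(c,(131,254),s,(163,243)))
print('short2',two(c,(440,268),s,(424,262)))
b=cv2.resize(im[130:245,165:375],None,fx=3.8,fy=3.8,interpolation=cv2.INTER_CUBIC); cv2.imwrite('pics/crop.png',b[:,:,::-1])
```

```text
200 
240 [(np.uint8(117), np.uint8(110), np.uint8(102)), (np.uint8(119), np.uint8(112), np.uint8(103)), (np.uint8(119), np.uint8(112), np.uint8(103)), (np.uint8(117), np.uint8(110), np.uint8(100)), (np.uint8(116), np.uint8(110), np.uint8(102)), (np.uint8(117), np.uint8(111), np.uint8(103)), (np.uint8(117), np.uint8(110), np.uint8(102)), (np.uint8(114), np.uint8(109), np.uint8(100)), (np.uint8(110), np.uint8(104), np.uint8(96)), (np.uint8(111), np.uint8(105), np.uint8(95)), (np.uint8(112), np.uint8(105), np.uint8(97)), (np.uint8(115), np.uint8(110), np.uint8(98)), (np.uint8(113), np.uint8(108), np.uint8(99)), (np.uint8(115), np.uint8(111), np.uint8(102)), (np.uint8(117), np.uint8(111), np.uint8(104)), (np.uint8(126), np.uint8(127), np.uint8(134)), (np.uint8(161), np.uint8(164), np.uint8(183)), (np.uint8(160), np.uint8(165), np.uint8(183)), (np.uint8(161), np.uint8(164), np.uint8(182)), (np.uint8(160), np.uint8(163), np.uint8(182)), (np.uint8(161), np.uint8(164), np.uint8(183)), (np.uint8(157), np.uint8(159), np.uint8(177)), (np.uint8(105), np.uint8(103), np.uint8(111)), (np.uint8(59), np.uint8(42), np.uint8(32)), (np.uint8(56), np.uint8(35), np.uint8(18)), (np.uint8(58), np.uint8(35), np.uint8(16)), (np.uint8(58), np.uint8(32), np.uint8(12)), (np.uint8(57), np.uint8(32), np.uint8(11))]
300 
345 
frontL [0.5538 0.1904 0.168 ]
frontR [ 0.5571 -0.1703  0.168 ]
long [0.5184 0.3111 0.11  ]
short [ 0.4561 -0.3481  0.08  ]
chestL [0.7172 0.1958 0.185 ]
chestR [ 0.726  -0.1747  0.185 ]
bell [0.7135 0.1117 0.14  ]
wrend [0.64   0.0103 0.12  ]
tin [ 0.7013 -0.0901  0.138 ]
long2 (array([0.5197, 0.3173, 0.1013]), np.float64(0.0021582087008150327))
short2 (array([ 0.4573, -0.3518,  0.0645]), np.float64(0.004050983777780685))
```

View pics/crop.png

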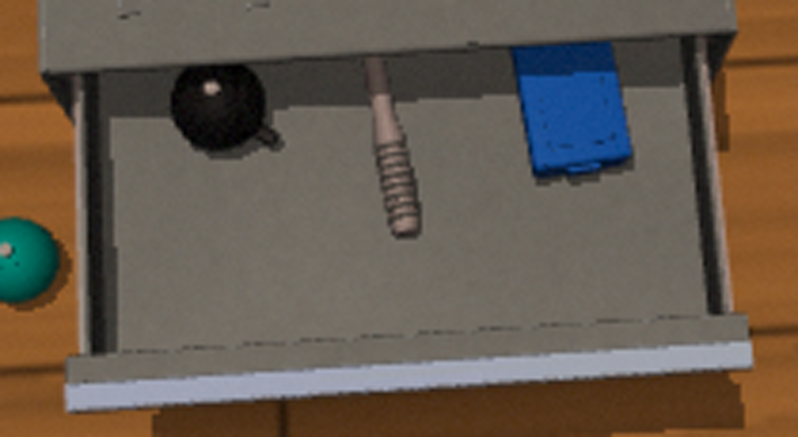

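```bash
cat >> h.py <<'E'
def delta(target,yaw):
    s=env.state(); R=Ro.from_rotvec(s['orientation']); a=yaw/2
    Rt=Ro.from_rotvec(np.pi*np.array([np.cos(a),np.sin(a),0]))
    print('t',s['time'],'pos',s['position'],'F',s['force'],'open',s['opening'],'tool cm',R.inv().apply(np.array(target)-s['position'])*100,'turn',(R.inv()*Rt).as_rotvec())
E
python3 - <<'E'
from h import *
np.set_printoptions(precision=4,suppress=True)
c=load('top0')
q=lambda x,y:(165+x/3.8,130+y/3.8)
L,R=onz(c,*q(67,358),.168),onz(c,*q(747,315),.168); print('front outer top corners?',L,R,np.linalg.norm(L-R))
A,B=onz(c,*q(105,355),.168),onz(c,*q(735,317),.168)
cL,cR=onz(c,*q(45,73),.185),onz(c,*q(737,31),.185); print('chest',cL,cR,np.linalg.norm(cL-cR))
print('inner',A,B); d=(A-B)/np.linalg.norm(A-B); xa=np.array([d[1],-d[0],0]); yaw=np.arctan2(xa[1],xa[0]); M=(L+R)/2
dc=(cL-cR); print('yaws',yaw,np.arctan2(-dc[0],dc[1]),'mid',M,'open',((cL+cR)/2-M)@xa)
T=M+xa*.022; T[2]=.24; print(T); delta(T,yaw)
E
```

```text
front outer top corners? [0.5656 0.1911 0.168 ] [ 0.5697 -0.1707  0.168 ] 0.3617508147746305
chest [0.7191 0.1982 0.185 ] [ 0.7234 -0.1764  0.185 ] 0.374615421175135
inner [0.5662 0.171  0.168 ] [ 0.569  -0.1642  0.168 ]
yaws 0.008341224045763533 0.011485253563500185 mid [0.5677 0.0102 0.168 ] open 0.1535783245057609
[0.5897 0.0104 0.24  ]
t 0.1 pos [ 0.1296 -0.5341  0.2556] F [-0.1243 -0.4427 -0.6489] open 1.0014586772168161 tool cm [ 57.54   -42.0713   1.6397] turn [-0.0016 -0.0001  0.2295]
```

send_rows:
  steps:
    - [1,3.8,-2.8,0,0,0,0]
    - [1,3.8,-2.8,0,0,0,0]
    - [1,3.8,-2.8,0,0,0,0]
    - [1,3.8,-2.8,0,0,0,0]
    - [1,3.8,-2.8,0,0,0,0]

```text
time: 0.72
position: [0.2819, -0.3522, 0.256]
orientation: [-3.119, -0.372, 0.0]
force: [0.6, -0.9, -0.1]
opening: -0.001
finger_force: 0.0
```

send_rows:
  steps:
    - [1,3.8,-2.8,0,0,0,0]
    - [1,3.8,-2.8,0,0,0,0]
    - [1,3.8,-2.8,0,0,0,0]
    - [1,3.8,-2.8,0,0,0,0]
    - [1,3.8,-2.8,0,0,0,0]

```text
time: 1.35
position: [0.4336, -0.1715, 0.2561]
orientation: [-3.119, -0.373, 0.0]
force: [1.0, 0.6, 0.2]
opening: 0.001
finger_force: 0.0
```

send_rows:
  steps:
    - [1,3.8,-2.8,0,0,0,0]
    - [1,3.8,-2.8,0,0,0,0]
    - [1,0,0,0,0,0,0.11]
    - [1,0,0,0,0,0,0.12]
    - [1,0,0,0,0,0,0]

```text
time: 1.98
position: [0.4934, -0.1002, 0.2559]
orientation: [-3.141, -0.015, 0.001]
force: [-0.3, -0.7, 0.1]
opening: 0.007
finger_force: 0.0
```

Run:
```python
from h import *
np.set_printoptions(precision=4,suppress=True)
delta([.5897,.0104,.24],.009)
c=shot('wrist','w1')
```

```text
t 1.975 pos [ 0.4934 -0.1002  0.2559] F [-0.2848 -0.651   0.0565] open 0.007292323769713465 tool cm [  9.7309 -10.972    1.586 ] turn [-0.0004  0.0009  0.0003]
```

View pics/w1.png

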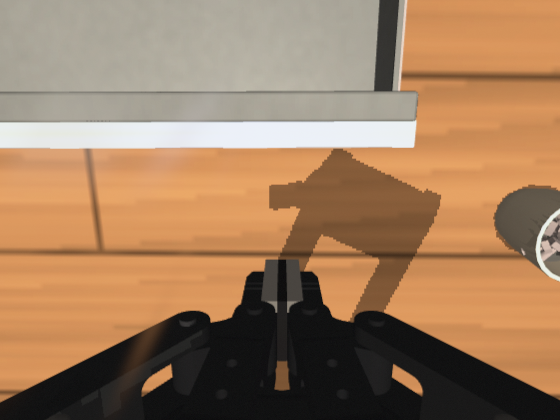

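The wrist view shows the front's grey top (rows 92–121, right end near col 417) with the pale lip below it (to row 147), the shut fingers at col 282, and the short cup at far right.

Run:
```python
from h import *
np.set_printoptions(precision=4,suppress=True)
c=load('w1')
for p in[(100,92),(280,92),(370,92),(280,121),(417,100),(280,147)]: print(p,onz(c,*p,.168))
```

```text
(100, 92) [ 0.5679 -0.0033  0.168 ]
(280, 92) [ 0.5689 -0.0976  0.168 ]
(370, 92) [ 0.5694 -0.1447  0.168 ]
(280, 121) [ 0.5542 -0.0977  0.168 ]
(417, 100) [ 0.5657 -0.1698  0.168 ]
(280, 147) [ 0.5404 -0.0978  0.168 ]
```

send_rows:
  steps:
    - [1,3.3,-3.7,0,0,0,0]
    - [1,3.3,-3.7,0,0,0,0]
    - [1,3.2,-3.6,0.6,0,0,0]
    - [1,0,0,0,0,0,0]
    - [1,0,0,0,0,0,0]

```text
time: 2.65
position: [0.5902, 0.0098, 0.2499]
orientation: [3.141, 0.015, -0.002]
force: [-0.8, 0.4, 1.3]
opening: -0.002
finger_force: 0.0
```

Run:
```python
from h import *
np.set_printoptions(precision=4,suppress=True)
delta([.5897,.0104,.24],.009)
c=shot('wrist','w2')
im=c['image']
print([(v,int(im[v,120].mean()),int(im[v,440].mean())) for v in range(100,300,4)])
for X in([.5677,-.04,.168],[.5677,.06,.168],[.5517,.06,.168]): print(proj(c,np.array(X)))
```

```text
t 2.65 pos [0.5902 0.0098 0.2499] F [-0.7747  0.3913  1.2838] open -0.0017199393646386762 tool cm [-0.0498 -0.0582  0.9914] turn [0.0003 0.0013 0.0004]
[(100, 208, 92), (104, 210, 166), (108, 212, 205), (112, 213, 207), (116, 212, 207), (120, 213, 205), (124, 212, 205), (128, 212, 205), (132, 213, 205), (136, 213, 205), (140, 212, 205), (144, 210, 206), (148, 210, 207), (152, 209, 207), (156, 209, 206), (160, 210, 207), (164, 211, 208), (168, 209, 208), (172, 209, 208), (176, 209, 207), (180, 210, 206), (184, 209, 209), (188, 210, 211), (192, 211, 211), (196, 209, 211), (200, 210, 124), (204, 209, 124), (208, 209, 124), (212, 207, 125), (216, 206, 124), (220, 206, 124), (224, 208, 126), (228, 208, 127), (232, 207, 127), (236, 182, 94), (240, 100, 66), (244, 97, 67), (248, 93, 66), (252, 90, 67), (256, 88, 68), (260, 85, 69), (264, 83, 67), (268, 102, 94), (272, 201, 123), (276, 207, 122), (280, 206, 122), (284, 204, 123), (288, 204, 123), (292, 212, 166), (296, 254, 208)]
[368.6906 269.7311]
[196.4013 268.1532]
[197.8136 293.0559]
```

View pics/w2.png

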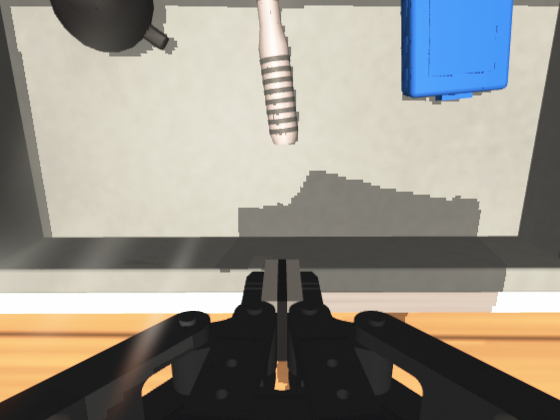

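The inner edge is at row ~269, matching the prediction. The wrench's handle end is at (285,143), well clear of the strip. I'll lower the fingers behind the front.

send_rows:
  steps:
    - [1,0,0,3,0,0,0]
    - [1,0,0,3,0,0,0]
    - [1,0,0,2,0,0,0]
    - [1,0,0,1,0,0,0]
    - [1,0,0,0,0,0,0]

```text
time: 3.32
position: [0.5903, 0.0094, 0.1603]
orientation: [-3.142, -0.011, 0.001]
force: [0.2, -0.5, 0.3]
opening: 0.002
finger_force: 0.0
```

send_rows:
  steps:
    - [1,-0.4,0,0,0,0,0]
    - [1,-0.4,0,0,0,0,0]
    - [1,-0.4,0,0,0,0,0]
    - [1,-0.5,0,0,0,0,0]
    - [1,-0.7,0,0,0,0,0]

```text
time: 3.95
position: [0.5673, 0.0099, 0.161]
orientation: [3.141, 0.012, 0.004]
force: [3.8, -1.1, 1.9]
opening: 0.0
finger_force: 1.7
```

send_rows:
  steps:
    - [1,-0.9,0,0,0,0,0]
    - [1,-1,0,0,0,0,0]
    - [1,-1,0,0,0,0,0]
    - [1,-1,0,0,0,0,0]
    - [1,-1,0,0,0,0,0]

```text
time: 4.58
position: [0.517, 0.0095, 0.1603]
orientation: [3.141, 0.012, 0.0]
force: [3.6, -2.0, 1.8]
opening: 0.002
finger_force: 1.8
```

send_rows:
  steps:
    - [1,-0.8,0,0,0,0,0]
    - [1,-0.6,0,0,0,0,0]
    - [1,-0.4,0,0,0,0,0]
    - [1,-0.3,0,0,0,0,0]
    - [1,-0.2,0,0,0,0,0]

```text
time: 5.2
position: [0.4945, 0.0095, 0.1601]
orientation: [-3.141, -0.012, 0.001]
force: [4.0, -0.6, -0.5]
opening: 0.002
finger_force: 1.6
```

send_rows:
  steps:
    - [1,-0.3,0,0,0,0,0]
    - [1,-0.3,0,0,0,0,0]
    - [1,-0.2,0,0,0,0,0]
    - [1,-0.1,0,0,0,0,0]
    - [1,-0.1,0,0,0,0,0]

```text
time: 5.82
position: [0.4846, 0.0094, 0.1602]
orientation: [-3.141, -0.012, 0.0]
force: [2.6, -1.2, -1.9]
opening: -0.007
finger_force: 1.5
```

send_rows:
  steps:
    - [1,-0.1,0,0,0,0,0]
    - [1,-0.1,0,0,0,0,0]
    - [1,0,0,0,0,0,0]

```text
time: 6.2
position: [0.4837, 0.0095, 0.1604]
orientation: [-3.141, -0.012, -0.003]
force: [7.5, 0.1, -3.6]
opening: 0.001
finger_force: 3.3
```

send_rows:
  steps:
    - [1,-0.1,0,0,0,0,0]
    - [1,-0.1,0,0,0,0,0]
    - [1,0,0,0,0,0,0]

```text
time: 6.58
position: [0.4836, 0.0094, 0.1606]
orientation: [-3.141, -0.011, -0.01]
force: [12.2, 1.2, -8.4]
opening: 0.003
finger_force: 6.3
```

The drawer is at its stop: the force rises while the position holds. I'll back off, rise and look.

send_rows:
  steps:
    - [1,0.4,0,0,0,0,0]
    - [1,0.7,0,0,0,0,0]
    - [1,0,0,-2,0,0,0]
    - [1,0,0,-4,0,0,0]
    - [1,0,0,-5,0,0,0]

```text
time: 7.2
position: [0.4906, 0.0097, 0.2704]
orientation: [-3.141, -0.012, 0.006]
force: [0.5, -0.1, 0.6]
opening: -0.003
finger_force: 0.0
```

send_rows:
  steps:
    - [1,3,0,0,0,0,0]
    - [1,4,0,0,0,0,0]
    - [1,0,0,0,0,0,0]

```text
time: 7.58
position: [0.5632, 0.0099, 0.2695]
orientation: [-3.141, -0.013, 0.002]
force: [-0.1, 0.1, -0.4]
opening: 0.001
finger_force: 0.0
```

Run:
```python
from h import *
np.set_printoptions(precision=4,suppress=True)
delta([.5897,.0104,.27],.009)
c=shot('wrist','w3');t=shot('top','t3')
cv2.imwrite('pics/m3.png',np.hstack([cv2.resize(c['image'],(400,300)),cv2.resize(t['image'][60:270,140:420],(400,300))])[:,:,::-1])
```

```text
t 7.575 pos [0.5632 0.0099 0.2695] F [-0.0669  0.107  -0.4066] open 0.0007921703334119126 tool cm [ 2.6506 -0.0273 -0.0512] turn [-0.0003  0.0011 -0.001 ]
```

View pics/m3.png

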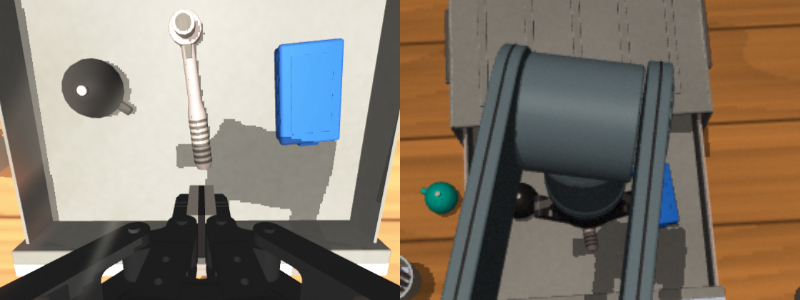

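In the wrist view the socket's top is at about (255,27) in full-picture pixels, with the handle end at (285,231). The drawer is fully out, and the bell and tin are well to the sides.

Run:
```python
from h import *
np.set_printoptions(precision=4,suppress=True)
c=load('w3'); im=c['image']; 
H=onz(c,255,27,.154);E=onz(c,285,231,.118);B=onz(c,258,39,.125)
print('head',H,'handle end',E,'base',B,np.linalg.norm((H-E)[:2]))
delta([H[0],H[1],.204],.009)
```

```text
head [0.6746 0.0271 0.154 ] handle end [0.5404 0.0082 0.118 ] base [0.6729 0.0271 0.125 ] 0.13558813925620677
t 7.675 pos [0.561  0.0102 0.2695] F [-0.9982  0.1004  0.42  ] open -1.9816430472621434e-05 tool cm [11.3911 -1.5937  6.5196] turn [-0.0005  0.0028 -0.0009]
```

send_rows:
  steps:
    - [1,3.8,-0.5,0,0,0,0]
    - [1,3.8,-0.5,0,0,0,0]
    - [1,3.8,-0.6,0,0,0,0]
    - [1,0,0,0,0,0,0]

```text
time: 8.18
position: [0.6761, 0.0272, 0.269]
orientation: [-3.141, -0.013, 0.003]
force: [0.5, 0.2, -0.6]
opening: 0.0
finger_force: 0.0
```

Run:
```python
from h import *
np.set_printoptions(precision=4,suppress=True)
delta([.6746,.0271,.204],.009)
c=load('w3'); print(-np.array(c['R']).T@c['t'])
c=shot('wrist','w4');print(proj(c,np.array([.6746,.0271,.154])))
```

```text
t 8.175 pos [0.6761 0.0272 0.269 ] F [ 0.475   0.1639 -0.5867] open 5.304695987762149e-06 tool cm [-0.1375  0.0111  6.4993] turn [-0.0003  0.0019 -0.0007]
[0.6317 0.0116 0.3878]
[283.3604 217.7511]
```

View pics/w4.png

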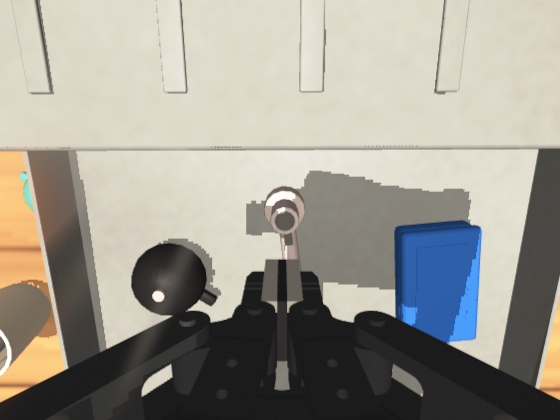

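The socket top is at (285,220), within 3 px of the prediction. I'll descend and hold.

send_rows:
  steps:
    - [1,0,0,2.5,0,0,0]
    - [1,0,0,2.5,0,0,0]
    - [1,0,0,1.5,0,0,0]
    - [1,0,0,0,0,0,0]
    - [1,0,0,0,0,0,0]

```text
time: 8.85
position: [0.6759, 0.0268, 0.2067]
orientation: [3.141, 0.012, 0.003]
force: [0.5, 0.3, 0.1]
opening: 0.002
finger_force: 0.0
```

send_rows:
  steps:
    - [1,0,0,0,0,0,0]
    - [1,0,0,0,0,0,0]
    - [1,0,0,0,0,0,0]
    - [1,0,0,0,0,0,0]
    - [1,0,0,0,0,0,0]

```text
time: 9.48
position: [0.6756, 0.0269, 0.2052]
orientation: [-3.142, -0.012, 0.0]
force: [-0.0, -0.0, -0.6]
opening: 0.002
finger_force: 0.0
```

send_rows:
  steps:
    - [1,0,0,0,0,0,0]
    - [1,0,0,0,0,0,0]
    - [1,0,0,0,0,0,0]
    - [1,0,0,0,0,0,0]
    - [1,0,0,0,0,0,0]

```text
time: 10.1
position: [0.6756, 0.0269, 0.2053]
orientation: [-3.142, -0.012, -0.0]
force: [-0.2, -0.6, -0.2]
opening: 0.004
finger_force: 0.0
```

send_rows:
  steps:
    - [1,0,0,0,0,0,0]
    - [1,0,0,0,0,0,0]
    - [1,0,0,0,0,0,0]
    - [1,0,0,0,0,0,0]
    - [1,0,0,0,0,0,0]

```text
time: 10.72
position: [0.6756, 0.0269, 0.2053]
orientation: [3.142, 0.012, -0.0]
force: [-0.3, 0.6, 0.7]
opening: -0.001
finger_force: 0.0
```

send_rows:
  steps:
    - [1,0,0,0,0,0,0]
    - [1,0,0,0,0,0,0]
    - [1,0,0,0,0,0,0]
    - [1,0,0,0,0,0,0]

```text
time: 11.22
position: [0.6756, 0.0269, 0.2053]
orientation: [-3.142, -0.012, -0.0]
force: [0.2, 0.9, 0.5]
opening: 0.001
finger_force: 0.0
```

send_rows:
  steps:
    - [1,0,0,-3.5,0,0,0]
    - [1,0,0,-3.5,0,0,0]
    - [1,0,0,0,0,0,0]

```text
time: 11.6
position: [0.6772, 0.0267, 0.2793]
orientation: [3.141, 0.012, 0.011]
force: [0.7, -0.3, 0.0]
opening: -0.001
finger_force: 0.0
```

Run:
```python
from h import *
np.set_printoptions(precision=4,suppress=True)
delta([.519,.314,.27],.009)
```

```text
t 11.6 pos [0.6772 0.0267 0.2793] F [ 0.7071 -0.3295  0.0225] open -0.0009302395425786769 tool cm [-15.6015 -28.8536   0.7937] turn [ 0.001  -0.0072 -0.0012]
```

send_rows:
  steps:
    - [1,-2,-3.6,0,0,0,0]
    - [1,-2,-3.6,0,0,0,0]
    - [1,-2,-3.6,0,0,0,0]
    - [1,-2,-3.6,0,0,0,0]

```text
time: 12.1
position: [0.5933, 0.1712, 0.2741]
orientation: [3.142, 0.012, -0.003]
force: [0.5, 0.6, 1.0]
opening: -0.0
finger_force: 0.0
```

send_rows:
  steps:
    - [1,-2,-3.6,0,0,0,0]
    - [1,-2,-3.6,0,0,0,0]
    - [1,-2,-3.6,0,0,0,0]
    - [1,-1.6,-3.6,0,0,0,0]
    - [1,0,0,0,0,0,0]

```text
time: 12.72
position: [0.5155, 0.3159, 0.2743]
orientation: [-3.141, -0.018, 0.003]
force: [-0.1, -0.3, 0.3]
opening: 0.002
finger_force: 0.0
```

Run:
```python
from h import *
np.set_printoptions(precision=4,suppress=True)
delta([.519,.314,.16],.009)
c=shot('wrist','w5');print(proj(c,np.array([.519,.314,.11])))
```

```text
t 12.725 pos [0.5155 0.3159 0.2743] F [-0.066  -0.3391  0.288 ] open 0.0017098328497897237 tool cm [ 0.373   0.1943 11.4315] turn [-0.0002  0.0018  0.0026]
[285.4058 193.1419]
```

View pics/w5.png

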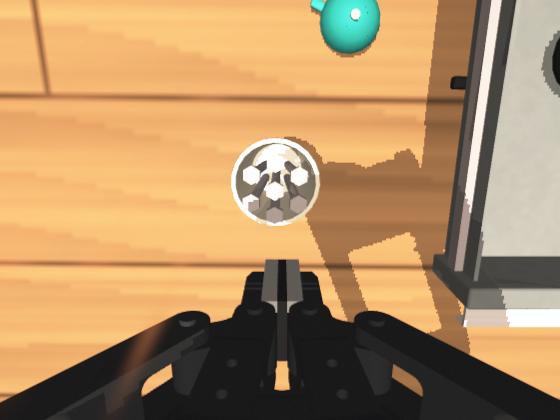

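Run:
```python
from h import *
np.set_printoptions(precision=4,suppress=True)
c=load('w5');H=onz(c,275,190,.11);print(H,onz(c,276,182,.08)); delta([H[0],H[1],.16],.009)
```

```text
[0.5214 0.3221 0.11  ] [0.5217 0.3217 0.08  ]
t 12.775 pos [0.5163 0.3145 0.2743] F [ 0.3604 -0.6606 -0.5075] open -0.001206387273295189 tool cm [ 0.5293 -0.7594 11.433 ] turn [0.0007 0.0013 0.0014]
```

send_rows:
  steps:
    - [1,0.5,-0.8,0,0,0,0]
    - [1,0,0,3,0,0,0]
    - [1,0,0,3,0,0,0]
    - [1,0,0,3,0,0,0]
    - [1,0,0,1.5,0,0,0]

```text
time: 13.4
position: [0.5224, 0.3206, 0.1682]
orientation: [3.14, 0.01, -0.004]
force: [-0.6, 0.7, 0.1]
opening: -0.001
finger_force: 0.0
```

send_rows:
  steps:
    - [1,0,0,0.7,0,0,0]
    - [1,0,0,0,0,0,0]
    - [1,0,0,0,0,0,0]
    - [1,0,0,0,0,0,0]

```text
time: 13.9
position: [0.5228, 0.3219, 0.1644]
orientation: [-3.141, -0.012, -0.003]
force: [0.1, -0.0, 0.6]
opening: 0.001
finger_force: 0.0
```

Run:
```python
from h import *
np.set_printoptions(precision=4,suppress=True)
delta([.5215,.322,.16],.009)
t=shot('top','t6');s=shot('side','s6')
cv2.imwrite('pics/m6.png',np.hstack([cv2.resize(t['image'],(400,300)),cv2.resize(s['image'],(400,300))])[:,:,::-1])
```

```text
t 13.9 pos [0.5228 0.3219 0.1644] F [ 0.0766 -0.0221  0.6042] open 0.0009498320336283107 tool cm [-0.129  -0.0097  0.4358] turn [-0.0006 -0.0017 -0.0011]
```

View pics/m6.png

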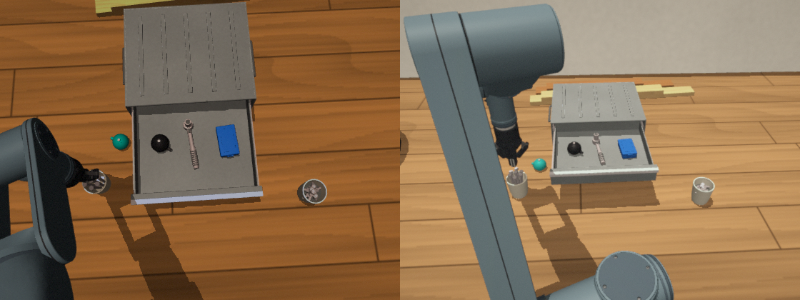

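The drawer is fully out, with its contents upright. Both cups stand where they were, and the fingertips are above the long bolts. Handing in.

```bash
python3 -c "
from cell import env
print(env.sign_off())"
```

```text
the job is handed in; nothing more can be done
None
```

The job is handed in: I slid the drawer out to its stop without gripping it, pointed at the wrench head for over two seconds, and finished pointing at the long-bolt cup, with no sign of touching any loose thing; the judge's verdict isn't shown to me.

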